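# Seat the keyed rotor in the bench mill

### The arm

A 6-joint arm with a two-finger parallel gripper is mounted at the origin on a cart in front of the work surface, level with it; the furniture and walls round the work are solid. World frame = base frame: x ahead of the robot, y to its left, z up, the work surface at z = 0. Lengths are in m, angles in rad, forces in N, time in s.
With the tool pointing down it reaches from about 0.275 to 0.975 m from the base axis. Payload 8.4 kg.
Tool frame: the origin (TCP) lies where the fingers leave the gripper's body, on its centre line; the fingertips stand 88 mm ahead of it and the grasp point (between the pads) lies 69 mm ahead of it; x points along the fingers, y is the direction in which the jaws open and shut, and the axes are right-handed (so a half turn about x gives the same grasp; the last joint's range is limited). The gripper opens to 92 mm and grips with 3 to 60 N. Pads are 20 mm wide; open, the fingers measure 128 mm over their backs; the gripper's body (75 mm by 189 mm) begins 69 mm behind the grasp point.
Start: joints at [-1.303, 0.353, 1.633, -0, 1.155, -0.002], TCP at [0.167, -0.602, 0.303] pointing down, gripper open.
Joint ranges: [-2.63, 2.63], [-0.92, 2.1], [0.06, 2.66], [-1.3, 4.44], [0, 2.69], [-3.02, 3.02]. Speed limits (rad/s): [2.22, 2.22, 2.79, 3.14, 3.14, 3.14].

### API

Orientations are given as a unit quaternion [x, y, z, w].
In Python, from workcell import ctrl gives the robot as it stands.
- The arm moves only by the tool arm_command, never from a script. Its argument "rows" is a list of rows, each an object of numbers: "hand": the opening, from 0 (shut) to 1 (fully open); "x", "y", "z": the shift along the tool's x, y, z normalised to -1 to 1, where 1 is 0.15 m; "twist": the turn about the tool's x normalised to -1 to 1, where 1 is 180 degrees. In form: [{"hand": .., "x": .., "y": .., "z": .., "twist": ..}, ...]. A call has 1 to 8 rows; each row is the pose to reach, as a shift and turn from the pose commanded when the call began, along the tool's axes at that moment, turning the shorter way round; what a row does not reach only later rows make up. A row lasts 1/8 s, in which the tool goes at most 62.5 mm and 10.7 degrees, less where a joint would pass 70% of its speed; a pose out of reach is approached as far as the arm can. A call with a number of a shift or a turn outside -1 to 1 is refused whole. A call with a gripper value outside its range is refused whole. The fingers move at their own pace and stop on an object; "force" is the grip in N (left out, the last holds). Time passes only in rows, so rows that repeat a pose let the fingers close. It gives the time, the measured TCP pose, the force and the opening at its end, in the units of the state.
- ctrl.observe(): the state, without advancing time (a new reading comes with each control period).
- ctrl.get_image(name): name is "scene" or "top" or "wrist"; returns (picture, depth): 480x640x3 uint8, red, green, blue; 480x640 float32, m along the optical axis (not along the pixel's ray), 0 where there is no reading.
- ctrl.get_calibration(name): a dict with "camera_matrix" (3x3 intrinsics, pixels), "dist_coeffs" ([k1, k2, p1, p2, k3] as OpenCV has them; the pictures are not rectified), "rvec" (rotation vector, rad) and "tvec" (3), from world to camera coordinates, as OpenCV has them. Camera axes: x right, y down, z forward; pixel columns grow to the right and rows downward; lengths in m; the calibration is good to about 2 mm. A picture is of the moment at which its call begins: read the wrist's pose just before it. get_calibration takes no time and is no camera call; for the wrist camera it gives the pose at the moment of the call.
- ctrl.job_done(): hands the job in, once; it reports no verdict.
Trained networks look in the newest picture that a camera, given by its name, has taken for a name from the list of things; names that differ only in an ending like _2 or _b are one class to them, and where a whole thing is asked for, a point or a joint stands for the part that bears it (a point fixed in the world has none). Each returns a list of dicts, best first, with "confidence" (0 to 1); they miss things now and then, are a little off and sometimes report something else, mostly with a low value. They report only what shows in the picture. A call takes as long as a camera call.
- ctrl.look_for(target, camera): "point" ([x, y, z] in m, in world coordinates, good to about 4 mm: the middle of the surface that is visible of it).
- ctrl.trace(target, camera): "pixels" (480x640 bool, what is visible of it).
- ctrl.tip_of(target, camera): "point" ([x, y, z] in m, in world coordinates, good to about 4 mm: a listed point, or the origin of a listed thing).
The state is a dict: "clock": time; "joint_positions": joint angles; "qvel": joint speeds; "tau": joint torques, N m; "tool_pos": TCP position; "tcp_rot": TCP orientation; "wrist_force": force on the tool from outside, world axes, zero at the start; "ft_torque": the same for the moment, N m; "width": opening from 0.0 (shut) to 1.0 (fully open).
Only numpy, scipy, OpenCV 4.12 (cv2) and the standard library are available. Lean on these libraries where they do the work, as an engineer would, in place of code of your own. Each camera call takes 0.05 s, during which the arm holds its last target.

### The job

Take the rotor with the flat upright grip out of its rack and lower it into the bore of the bench mill; then, pressing only lightly (never with more than 25 N), turn it until its cross-shaped tang drops into the slots of the drive hub and its flange lies flat on the mill's rim all round, and let go. Do not knock the other rotor out of the rack or push the other things on the worktop about.

Things in the scene. Friction and masses are not known exactly. Their poses are not given: they have to be found in the camera images.
- rotor: Steel rotor to seat, about 0.2 kg, 83 mm high, upright in one of the rack's holes. Origin: centre of its lower face, z up its axis. From below: cross tang (two bars along its x and y, 32 x 7 mm, 9 mm high; fits every 90 degrees), shaft 37.6 mm diameter (lower edge tapered to 30 mm over 6 mm), flange 64 mm diameter from height 34 to 42 mm, then the grip. Its yaw varies.
- rotor_grip (a point): Centre of the rotor's black flat upright grip, 62 mm above the rotor's origin. The grip reaches 21 mm above and 20 mm below this point (down to the flange); it is 46 mm long along the rotor's x and 14 mm thick along its y.
- rotor_flange (a point): Centre of the underside of the rotor's flange, 34 mm above the rotor's origin; z up along its axis.
- mill: Bench mill, fixed: grey foot 125 x 112 x 24 mm with a round aluminium tower 100 mm diameter whose top (rim) is 62 mm above the worktop. Origin: centre of its underside. A vertical bore of 40 mm diameter in the tower holds the drive hub, 26 mm below the rim; a rotor that is not aligned stands with its flange about 8 mm above the rim.
- mill_hub (a point): Top centre of the drive hub at rest, in the bore. Its cross slot (10 mm wide and deep) is at an unknown angle, different every time; this frame does not show it. The hub sinks on a spring, 4 N at first, 10 N after 6 mm at a hard stop, and rises round the tang when the slot matches. It turns only under 0.16 N m, so a lightly pressed rotor slides round on it.
- mill_mouth (a point): Centre of the mouth of the mill's bore, level with the rim, 62 mm above the worktop; z up. Home: the rotor's flange underside is at this height.
- rack: Grey plastic rack, fixed: block 190 mm (its x) x 85 mm (its y) x 45 mm high with two through holes of 43 mm diameter at x = -50 mm and x = +50 mm. Origin: centre of its underside. One hole holds the rotor, the other the small rotor.
- small_rotor: Another, smaller rotor that stays in the rack: flange 54 mm diameter, short round black knob 26 mm diameter, top 61 mm above its origin (centre of its lower face).
- vial: Glass vial with black cap, 27 mm diameter, 68 mm high, a bystander. Origin: centre of its underside.
- timer: White timer 68 x 68 x 21 mm lying on its back, a bystander. Origin: centre of its underside.
- beaker: Glass beaker 55 mm diameter, 71 mm high, at the left, a bystander. Origin: centre of its underside.
- fitting_a: Small white tube fitting, 14 x 28 x 9 mm, a bystander. Origin: centre of its underside.
- fitting_b: Another small white tube fitting, 14 x 28 x 9 mm, a bystander. Origin: centre of its underside.

How it is judged:
On the way:
1. the rotor is lifted out of the rack (height (world z) of rotor_flange above 0.085 m and contact force between rotor and rack below 0.1 N), for 0.1 s.
At the end, for the whole second after the job is handed in: The rotor is released and at rest in the mill's bore with its tang down in the hub's slots: flange underside within 2 mm of the rim, axis within 4 mm of the bore's and upright within 0.04 rad; the small rotor and the bystanders stand within 30 mm of where they were, none tipped over (horizontal distance between rotor_flange and mill_mouth below 0.004 m and z of rotor_flange in the frame of mill_mouth between -0.004 and 0.002 m and angle between rotor_flange's own z axis and vertical below 0.04 rad and linear speed of rotor below 0.01 m/s and contact force between the fingers and rotor below 0.1 N and distance of each of small_rotor, vial, timer, beaker, fitting_a, fitting_b from where it was at the start of the episode below 0.03 m and angle between each of small_rotor, vial, beaker's own z axis and vertical below 0.3 rad); the robot touches nothing.
It fails at once if the rotor is forced against the mill (more than 25 N between them) (contact force between rotor and mill above 25 N).
It fails at once if the small rotor or another bystander is displaced by more than 30 mm (distance of any of small_rotor, vial, timer, beaker, fitting_a, fitting_b from where it was at the start of the episode above 0.03 m).
It also fails if it takes over 61 s, if anything falls off the work surface, if the arm or the gripper's body presses on something with over 40 N, if the wrist force passes 120 N, or if a joint passes its speed limit or range.

## Working session

There is one attempt and no reset: what is moved stays moved. The work goes in short steps, Python scripts to look and compute and a tool call to move; the robot and the scene stay as the last step left them, time stands still between calls to the robot, and variables do not carry over. Pictures are saved under pics/ and viewed, and the job is handed in when it is done.

Besides the shell and the picture viewer there is one more tool, called by a JSON object that holds its "fn" and its "kwargs". arm_command: Moves the arm, as the interface text tells. Its arguments: {"type":"object","properties":{"rows":{"type":"array"},"force":{"type":"number"}},"required":["rows"]}

```bash
ls; mkdir -p pics
python3 - <<'E'
from workcell import ctrl
import cv2
print(ctrl.observe())
for n in ("scene","top"):
    im,d=ctrl.get_image(n); cv2.imwrite(f"pics/{n}0.png",im[:,:,::-1])
    for t in ["rotor","rotor_grip","mill_mouth","rack","small_rotor","vial","timer","beaker"]:
        r=ctrl.tip_of(t,n)
        print(n,t,[(q["point"],q["confidence"]) for q in r[:2]])
E
```

```text
pics
{'clock': 0.0, 'joint_positions': array([-1.30340129e+00,  3.53645688e-01,  1.63410589e+00,  3.08749797e-06,
        1.15521577e+00, -2.39990689e-03]), 'qvel': array([ 2.46143007e-03,  3.01294827e-05,  1.10363310e-04,  7.97129087e-04,
       -2.35664575e-03, -1.24074228e-03]), 'tau': array([-2.06727964e-03, -5.93857169e+01, -3.34216726e+01,  6.95590395e-02,
        2.35500972e-02, -1.32563619e-04]), 'tool_pos': array([ 0.1664876 , -0.60203735,  0.30197724]), 'tcp_rot': array([-0.70061948, -0.09557932,  0.70074592, -0.09461552]), 'wrist_force': array([-0.04291079, -0.50458652,  0.90562309]), 'ft_torque': array([-0.02108795, -0.0422599 ,  0.01485449]), 'width': 0.9996581435700631}
scene rotor [([0.5281, -0.2439, 0.0095], 0.73)]
scene rotor_grip [([0.5322, -0.2401, 0.0722], 0.94)]
scene mill_mouth [([0.5326, -0.05, 0.061], 0.85)]
scene rack [([0.4829, -0.2463, 0.0002], 0.8)]
scene small_rotor [([0.4293, -0.2548, 0.0106], 0.93), ([0.4306, -0.1446, -0.0013], 0.48)]
scene vial [([0.4315, -0.1494, -0.0008], 0.64), ([0.5637, 0.3906, -0.0029], 0.29)]
scene timer []
scene beaker [([0.5658, 0.3877, -0.0001], 0.83), ([0.5279, -0.241, 0.0421], 0.21)]
top rotor [([0.5276, -0.2402, 0.0073], 0.93), ([0.4816, -0.2452, -0.0036], 0.49)]
top rotor_grip [([0.5274, -0.2398, 0.069], 0.73), ([0.5394, -0.0482, 0.0641], 0.71)]
top mill_mouth [([0.5433, -0.0493, 0.0637], 0.82), ([0.5683, 0.3913, 0.0001], 0.66)]
top rack [([0.4792, -0.2453, -0.0046], 0.81), ([0.5376, -0.0528, 0.0376], 0.55)]
top small_rotor [([0.4321, -0.2507, 0.0143], 0.79)]
top vial [([0.432, -0.1499, -0.0004], 0.52)]
top timer [([0.7372, 0.0018, 0.0006], 0.93)]
top beaker [([0.4825, -0.2446, -0.0034], 0.5), ([0.5678, 0.3915, -0.0007], 0.48)]
```

View pics/scene0.png

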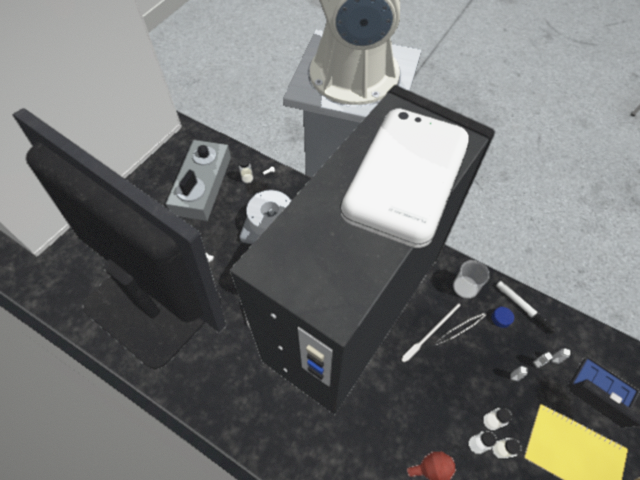

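View pics/top0.png

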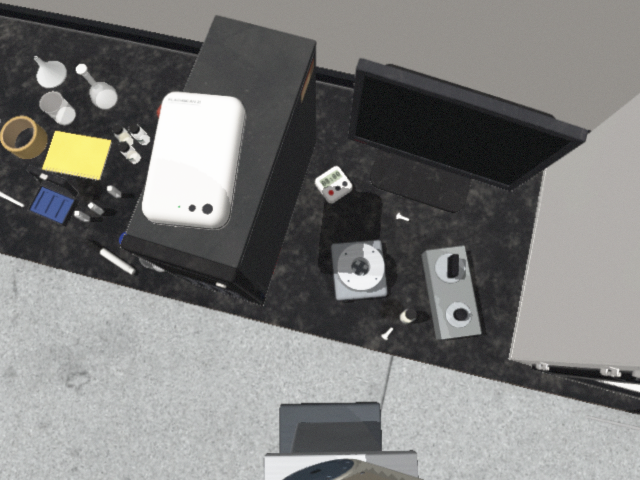

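The scene picture shows the rack at (198,180), with the rotor in its near hole at (187,185), and the mill at (268,208) partly hidden by a tall cabinet. The top picture shows the rotor grip at (453,265), the mill bore at (360,266), the vial at (408,316), and fittings at (402,217) and (387,333). I'll zoom in and measure.

```bash
cat > h.py <<'E'
import numpy as np, cv2
from workcell import ctrl
def cloud(n,d,c=None):
    c=c or ctrl.get_calibration(n)
    K=np.array(c["camera_matrix"]);D=np.array(c["dist_coeffs"])
    v,u=np.mgrid[0:480,0:640]
    p=cv2.undistortPoints(np.stack([u.ravel(),v.ravel()],1).astype(np.float32)[:,None],K,D)[:,0]
    z=d.ravel()
    P=np.c_[p[:,0]*z,p[:,1]*z,z]
    R=cv2.Rodrigues(np.array(c["rvec"],float))[0];t=np.array(c["tvec"],float).ravel()
    W=(P-t)@R
    W[z<=0]=np.nan
    return W.reshape(480,640,3)
E
python3 - <<'E'
from h import *
im,d=ctrl.get_image("top")
c=ctrl.get_calibration("top");R=cv2.Rodrigues(np.array(c["rvec"],float))[0];print("cam",-R.T@np.array(c["tvec"]).ravel())
W=cloud("top",d); np.save("Wtop.npy",W)
x,y,z=W[...,0],W[...,1],W[...,2]
def box(x0,x1,y0,y1,z0,z1): return (x>x0)&(x<x1)&(y>y0)&(y<y1)&(z>z0)&(z<z1)
m=box(.48,.58,-.30,-.19,.07,.10); p=W[m]; print("grip",m.sum(),np.median(p,0))
r=cv2.minAreaRect(p[:,:2].astype(np.float32)*1000);print(r)
m=box(.45,.62,-.12,.02,.058,.068); p=W[m]; print("rim",m.sum(),p.min(0),p.max(0),np.median(p[:,2]))
(cx,cy),rad=cv2.minEnclosingCircle(p[:,:2].astype(np.float32)*1000);print(cx,cy,rad)
m=box(.38,.6,-.32,-.16,.04,.049); p=W[m]; print("rack",cv2.minAreaRect(p[:,:2].astype(np.float32)*1000),np.median(p[:,2]))
m=box(.38,.48,-.30,-.2,.055,.07); p=W[m]; print("knob",m.sum(),p.min(0),p.max(0))
for n,b in {"monitor":(.4,1.1,-.6,.0,.1,1),"box":(.2,1.1,.0,.6,.1,1)}.items():
    p=W[box(*b)];print(n,np.nanmin(p,0),np.nanmax(p,0),cv2.boxPoints(cv2.minAreaRect(p[:,:2].astype(np.float32)*1000)).round())
cv2.imwrite("pics/z1.png",cv2.resize(im[200:350,310:500,::-1],(760,600),interpolation=cv2.INTER_CUBIC))
E
```

```text
cam [0.37205014 0.04907947 1.03594126]
grip 223 [ 0.52670414 -0.23661156  0.09199818]
((527.2572631835938, -239.07386779785156), (15.112630844116211, 45.48628616333008), 84.6059799194336)
rim 1422 [ 0.48331541 -0.0990253   0.05800788] [5.81546366e-01 3.58768951e-04 6.70679485e-02] 0.061458211610189425
533.293212890625 -49.38064956665039 50.16071701049805
rack ((478.5750732421875, -245.241943359375), (189.89334106445312, 88.08081817626953), 6.36952543258667) 0.04431972308561291
knob 38 [ 0.40681844 -0.26301214  0.05522424] [ 0.45064025 -0.23679459  0.06997502]
monitor [ 0.40001633 -0.59992493  0.10000482] [ 1.02162687e+00 -4.41352076e-06  4.24845988e-01] [[ 399. -384.]
 [ 859. -602.]
 [1121.  -48.]
 [ 661.  170.]]
box [2.00058800e-01 2.73049532e-06 1.00154282e-01] [1.09999702 0.56340698 0.43071154] [[ 135.  124.]
 [ 379. -339.]
 [1219.  104.]
 [ 974.  567.]]
```

View pics/z1.png

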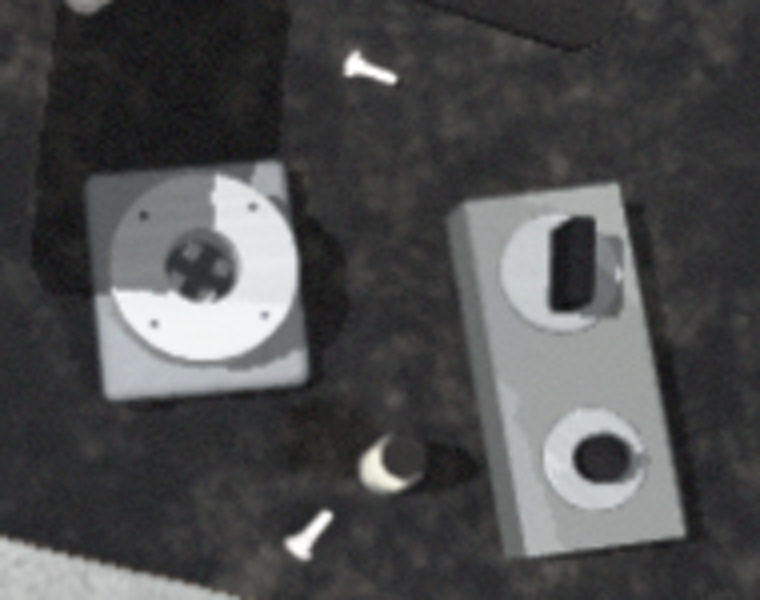

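The hub's cross slot shows in the bore at zoom (203,270), and the grip lies nearly along world x. Before planning the path I'll check the obstacle heights.

```bash
cat >> h.py <<'E'
from scipy.spatial.transform import Rotation as Ro
def plan(pos=None,yaw=None):
    """yaw: angle deg of tool y axis (jaw) in world, mod 180. prints shifts"""
    s=ctrl.observe();p=np.array(s["tool_pos"]);R=Ro.from_quat(s["tcp_rot"])
    A=R.as_matrix();print("t",round(s["clock"],2),"pos",p.round(4),"toolx",A[:,0].round(3),"jaw",A[:,1].round(3),"z",A[:,2].round(3),"F",np.round(s["wrist_force"],1),"w",round(s["width"],3),"j",np.round(s["joint_positions"],2))
    if pos is not None:
        d=A.T@(np.array(pos)-p); print("shift m",d.round(4),"norm",(d/.15).round(4))
    if yaw is not None:
        cur=np.degrees(np.arctan2(A[1,1],A[0,1])); dy=(yaw-cur+90)%180-90
        # tool x is down: positive twist = negative world yaw
        print("jaw yaw",cur.round(2),"world turn",dy.round(2),"twist norm",(-dy/180).round(4))
E
python3 - <<'E'
from h import *
W=np.load("Wtop.npy");x,y,z=W[...,0],W[...,1],W[...,2]
import warnings;warnings.simplefilter("ignore")
print("max z (cm) rows x from .0, cols y")
ys=np.arange(.3,-.75,-.05);print("      ",*[f"{v:5.2f}" for v in ys])
for xx in np.arange(0.1,1.0,.05):
    print(f"{xx:.2f}",*[ (f"{100*np.nanmax(z[m]):5.0f}" if (m:=(abs(x-xx)<.025)&(abs(y-yy)<.025)).any() else "    .") for yy in ys])
plan((.527,-.239,.30),84.6)
E
```

```text
max z (cm) rows x from .0, cols y
        0.30  0.25  0.20  0.15  0.10  0.05  0.00 -0.05 -0.10 -0.15 -0.20 -0.25 -0.30 -0.35 -0.40 -0.45 -0.50 -0.55 -0.60 -0.65 -0.70
0.10   -79   -79   -70     1     1    -0   -22   -21     0     0   -70   -79   -79   -79   -79   -79   -79   -79   -79   -79   -79
0.15   -79   -79   -69     0    28     0     0     1     0     0   -70   -79   -79   -79   -79   -79   -79   -79   -79   -79   -79
0.20   -79   -79   -79   -79    31    35    41    45   -79   -79   -79   -79   -79   -79   -79   -79   -79   -79     0     0   -79
0.25   -79   -79   -79   -79   -79   -79   -79   -78   -79   -79   -79   -79   -79   -79     0     0     9     9     9     3     .
0.30   -79   -79   -78   -79   -79   -79   -79   -79   -79   -79     0     0     1     0    41     9     9     9     7     .     .
0.35   -79   -78   -79   -79   -78   -79   -79     1     0     1     1     0     0    44    43     .     .     .     .     .     .
0.40   -79   -79   -79     0     0     0     0     0     1     7     5     8     5    43    43     .     .     .     .     .     .
0.45     0     0
[... 1014 characters left out ...]
    .     .     .
0.85     .     .    40    40    40    40     0     0     0     .     .     .     .     .     .     .    32    34    27     .     .
0.90     .     .    40    40     .     0     0     0     .     .     .     .     .    39    40    42    42    35     .     .     .
0.95     .     .     .     .     .     0     0     0     .    32    34    35    37    38     .     .     .     .     .     .     .
t 0.95 pos [ 0.1666 -0.6024  0.3027] toolx [ 0. -0. -1.] jaw [ 0.267 -0.964  0.   ] z [-0.964 -0.267  0.   ] F [-0.6  0.5 -0.2] w 1.0 j [-1.3   0.35  1.63  0.    1.16 -0.  ]
shift m [ 0.0027 -0.2542 -0.4442] norm [ 0.018  -1.6945 -2.9615]
jaw yaw -74.54 world turn -20.86 twist norm 0.1159
```

Run:
```python
from h import *
W=np.load("Wtop.npy");x,y,z=W[...,0],W[...,1],W[...,2]
for a in np.arange(.28,.7,.03):
    m=(abs(x-a)<.015)&(z>.12)
    for nm,mm in (("right",m&(y<-.3)&(z>.25)),("left",m&(y>.05))):
        if mm.any(): print(f"{a:.2f}",nm, "ymax %.3f"%y[mm].max() if nm=="right" else "ymin %.3f"%y[mm].min(), z[mm].max().round(2),end=" ; ")
    print()
m=(z>.25)&(y<-.3)&(x<.4);print("cab minx",x[m].min(),y[m][x[m].argmin()])
for yy in np.arange(-.3,.1,.05):
    m=(abs(y-yy)<.025)&(z>.1)&(x>.55);print("monitor",yy.round(2),x[m].min() if m.any() else None)
```

```text
0.31 right ymax -0.380 0.41 ; 
0.34 right ymax -0.361 0.44 ; 
0.37 right ymax -0.368 0.43 ; 
0.40 right ymax -0.377 0.43 ; 
0.43 right ymax -0.386 0.42 ; 
0.46 right ymax -0.395 0.41 ; 0.46 left ymin 0.154 0.4 ; 
0.49 right ymax -0.403 0.41 ; 0.49 left ymin 0.146 0.4 ; 
0.52 right ymax -0.413 0.4 ; 0.52 left ymin 0.136 0.42 ; 
0.55 right ymax -0.422 0.39 ; 0.55 left ymin 0.126 0.43 ; 
0.58 right ymax -0.431 0.39 ; 0.58 left ymin 0.116 0.43 ; 
0.61 right ymax -0.441 0.38 ; 0.61 left ymin 0.106 0.43 ; 
0.64 right ymax -0.450 0.38 ; 0.64 left ymin 0.096 0.43 ; 
0.67 right ymax -0.314 0.39 ; 0.67 left ymin 0.087 0.43 ; 
cab minx 0.3026350604096296 -0.4184628783701226
monitor -0.3 0.6822626195610066
monitor -0.25 0.699034628057451
monitor -0.2 0.7178345582227058
monitor -0.15 0.7360719210596659
monitor -0.1 0.7549023701963375
monitor -0.05 0.7732575919741577
monitor -0.0 0.7915192906541565
monitor 0.05 0.7218442750604168
```

{"fn": "arm_command", "kwargs": {"rows": [{"hand": 1, "x": 0, "y": -0.48, "z": -0.13, "twist": 0}, {"hand": 1, "x": 0, "y": -0.96, "z": -0.26, "twist": 0}, {"hand": 1, "x": 0, "y": -0.96, "z": -0.26, "twist": 0}, {"hand": 1, "x": 0, "y": -0.96, "z": -0.26, "twist": 0}]}}

```text
clock: 1.45
tool_pos: [0.1658, -0.4521, 0.3031]
tcp_rot: [0.701, 0.095, -0.701, 0.096]
wrist_force: [-1.2, -0.7, 0.7]
width: 1.002
```

{"fn": "arm_command", "kwargs": {"rows": [{"hand": 1, "x": 0, "y": -0.48, "z": -0.13, "twist": 0}, {"hand": 1, "x": 0, "y": -0.96, "z": -0.26, "twist": 0}, {"hand": 1, "x": 0, "y": -0.96, "z": -0.26, "twist": 0}, {"hand": 1, "x": 0, "y": -0.96, "z": -0.26, "twist": 0}]}}

```text
clock: 1.95
tool_pos: [0.1654, -0.3043, 0.3032]
tcp_rot: [0.701, 0.095, -0.7, 0.096]
wrist_force: [-0.8, -0.3, 0.2]
width: 1.0
```

Run:
```python
from h import *
plan((.31,-.22,.30),84.6)
```

```text
t 1.95 pos [ 0.1654 -0.3043  0.3032] toolx [ 0.001 -0.001 -1.   ] jaw [ 0.268 -0.963  0.001] z [-0.963 -0.268 -0.   ] F [-0.8 -0.3  0.2] w 1.0 j [-1.08 -0.11  2.17 -0.    1.08  0.22]
shift m [ 0.0032 -0.0425 -0.1619] norm [ 0.0212 -0.2831 -1.0794]
jaw yaw -74.47 world turn -20.93 twist norm 0.1163
```

{"fn": "arm_command", "kwargs": {"rows": [{"hand": 1, "x": 0, "y": -0.3, "z": -0.5, "twist": 0.04}, {"hand": 1, "x": 0, "y": -0.3, "z": -1.0, "twist": 0.1163}, {"hand": 1, "x": 0, "y": -0.3, "z": -1.0, "twist": 0.1163}, {"hand": 1, "x": 0, "y": -0.3, "z": -1.0, "twist": 0.1163}]}}

```text
clock: 2.45
tool_pos: [0.3016, -0.2211, 0.3032]
tcp_rot: [0.707, -0.033, -0.706, -0.032]
wrist_force: [-0.1, -0.6, -0.2]
width: 1.002
```

Run:
```python
from h import *
im,d=ctrl.get_image("wrist"); cv2.imwrite("pics/w1.png",im[:,:,::-1])
plan((.44,-.15,.28),84.6)
```

```text
t 2.5 pos [ 0.2998 -0.2215  0.3028] toolx [ 0.    -0.001 -1.   ] jaw [-0.091 -0.996  0.001] z [-0.996  0.091 -0.   ] F [-0.3 -0.2  0.4] w 1.002 j [-0.64 -0.06  2.13 -0.    1.07  1.02]
shift m [ 0.0228 -0.0839 -0.1331] norm [ 0.1521 -0.5596 -0.8874]
jaw yaw -95.23 world turn -0.17 twist norm 0.001
```

View pics/w1.png

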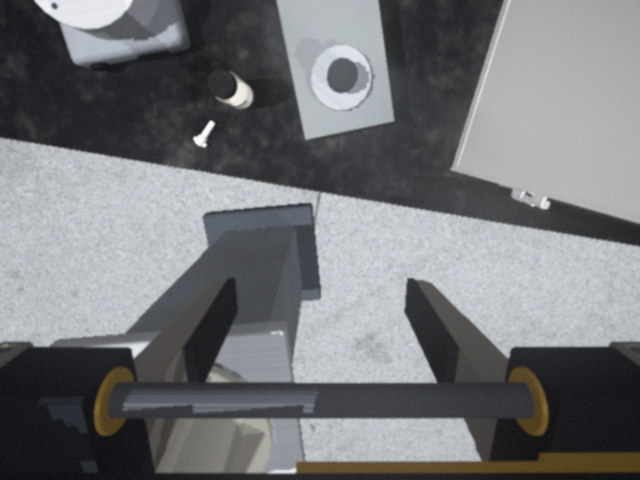

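The wrist camera looks ahead of the tool. The rack is at (340,70), the vial at (235,90) and the mill at the top left (110,20). I'll move to where it sees both the mill and the rotor.

{"fn": "arm_command", "kwargs": {"rows": [{"hand": 1, "x": 0, "y": -0.28, "z": -0.4, "twist": 0}, {"hand": 1, "x": 0, "y": -0.6, "z": -0.8, "twist": 0}, {"hand": 1, "x": 0, "y": -0.6, "z": -0.8, "twist": 0}, {"hand": 1, "x": 0, "y": -0.6, "z": -0.8, "twist": 0}]}}

```text
clock: 3.0
tool_pos: [0.4266, -0.1436, 0.3024]
tcp_rot: [-0.706, 0.033, 0.706, 0.033]
wrist_force: [0.2, -0.4, 0.9]
width: 0.994
```

Run:
```python
from h import *
c=ctrl.get_calibration("wrist")
im,d=ctrl.get_image("wrist"); cv2.imwrite("pics/w2.png",im[:,:,::-1])
plan((.527,-.239,.20),84.6)
W=cloud("wrist",d,c); np.savez("w2.npz",W=W,im=im)
x,y,z=W[...,0],W[...,1],W[...,2]
def box(x0,x1,y0,y1,z0,z1): return (x>x0)&(x<x1)&(y>y0)&(y<y1)&(z>z0)&(z<z1)
m=box(.48,.58,-.30,-.19,.08,.105); p=W[m]; print("grip",m.sum(),np.median(p,0) if m.any() else "")
if m.any(): print(cv2.minAreaRect(p[:,:2].astype(np.float32)*1000))
m=box(.45,.62,-.12,.02,.056,.068); p=W[m]; print("rim",m.sum(),np.median(p[:,2]))
print(cv2.minEnclosingCircle(p[:,:2].astype(np.float32)*1000))
# bore circle: points deeper
m=box(.50,.57,-.085,-.015,.0,.05); p=W[m];print("hub",m.sum(),p.min(0),p.max(0),np.percentile(p[:,2],[10,50,90]))
```

```text
t 3.05 pos [ 0.4255 -0.1439  0.3023] toolx [-0.001 -0.    -1.   ] jaw [-0.095 -0.996  0.   ] z [-0.996  0.095  0.001] F [ 0.1 -0.1 -0.6] w 0.999 j [-0.33  0.08  1.99 -0.    1.08  1.34]
shift m [ 0.1022  0.0851 -0.1101] norm [ 0.6816  0.5672 -0.7343]
jaw yaw -95.43 world turn 0.03 twist norm -0.0002
grip 1350 [ 0.5311811  -0.23908845  0.09519218]
((530.5281372070312, -241.12232971191406), (14.645827293395996, 45.5821647644043), 83.24008178710938)
rim 9108 0.06361076421393326
((536.1760864257812, -50.300716400146484), 50.20415496826172)
hub 1435 [ 0.50023397 -0.08485245  0.02375014] [ 0.55618496 -0.02947207  0.04997304] [0.02690087 0.03039952 0.04274675]
```

View pics/w2.png

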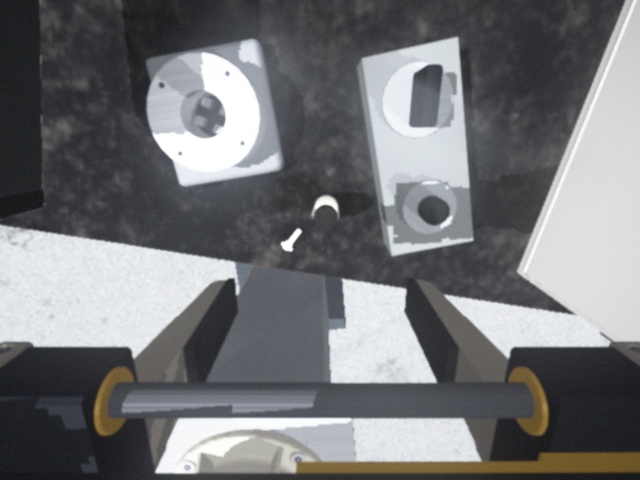

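The mill bore is at (207,115) and the grip at (427,92). The wrist and top measurements agree to about 3 mm. Next I'll make a top-down view of the hub from both pictures to get the slot angle.

Run:
```python
from h import *
im,_=np.load("w2.npz")["im"],0
def ortho(im,c,cx,cy,z,half=30,s=10):
    g=np.arange(-half,half,1/s)/1000
    X,Y=np.meshgrid(cx+g, cy+g) # cols x, rows y
    P=np.stack([X,Y,np.full_like(X,z)],-1).reshape(-1,3)
    p=cv2.projectPoints(P,np.array(c["rvec"],float),np.array(c["tvec"],float),np.array(c["camera_matrix"]),np.array(c["dist_coeffs"]))[0].reshape(*X.shape,2).astype(np.float32)
    o=cv2.remap(im,p[...,0],p[...,1],cv2.INTER_CUBIC)
    return o[::-1]  # y up, x right
c=ctrl.get_calibration("wrist")
a=ortho(im,c,.5362,-.0503,.0376)
it,dt=ctrl.get_image("top")
b=ortho(it,ctrl.get_calibration("top"),.5333,-.0494,.036)
o=np.hstack([cv2.resize(a,(400,400)),cv2.resize(b,(400,400))])
o=cv2.convertScaleAbs(o,alpha=1.5)
cv2.imwrite("pics/hub1.png",o[:,:,::-1])
```

```text
(no output)
```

View pics/hub1.png

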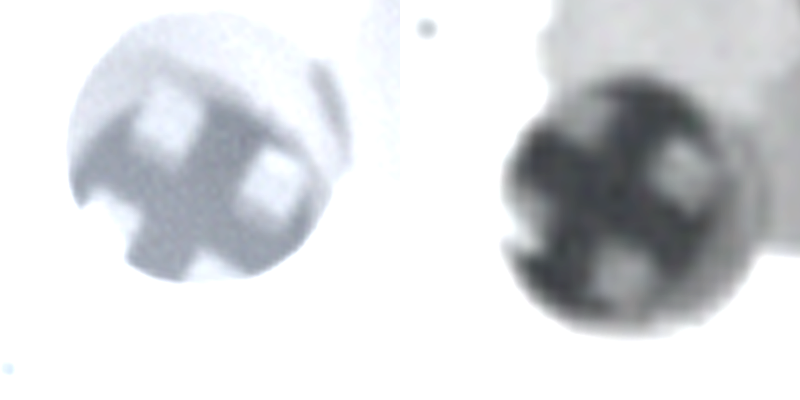

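Both views put the slots at about -31° (mod 90), and the rotor's x is at about -6°, so I need a turn of about -25° after grasping. Going to the grip now.

{"fn": "arm_command", "kwargs": {"rows": [{"hand": 1, "x": 0, "y": 0.3, "z": -0.4, "twist": 0}, {"hand": 1, "x": 0.3, "y": 0.573, "z": -0.747, "twist": 0.002}, {"hand": 1, "x": 0.65, "y": 0.573, "z": -0.747, "twist": 0.002}, {"hand": 1, "x": 0.65, "y": 0.573, "z": -0.747, "twist": 0.002}, {"hand": 1, "x": 0.65, "y": 0.573, "z": -0.747, "twist": 0.002}]}}

```text
clock: 3.72
tool_pos: [0.5278, -0.2394, 0.2057]
tcp_rot: [-0.706, 0.036, 0.707, 0.037]
wrist_force: [0.1, -0.5, 0.5]
width: 1.0
```

Run:
```python
from h import *
c=ctrl.get_calibration("wrist")
im,d=ctrl.get_image("wrist"); cv2.imwrite("pics/w3.png",im[:,:,::-1])
plan((.529,-.240,.146),84.3)
W=cloud("wrist",d,c)
x,y,z=W[...,0],W[...,1],W[...,2]
m=(abs(x-.53)<.04)&(abs(y+.24)<.03)&(z>.08)&(z<.105);p=W[m];print(m.sum())
if m.sum()>5: print(cv2.minAreaRect(p[:,:2].astype(np.float32)*1000))
```

```text
t 3.77 pos [ 0.5284 -0.2392  0.2068] toolx [ 0.001 -0.    -1.   ] jaw [-0.102 -0.995  0.   ] z [-0.995  0.102 -0.001] F [ 0.3  0.2 -0.4] w 1.0 j [-0.43  0.39  1.82 -0.    0.93  1.25]
shift m [ 0.0608  0.0007 -0.0006] norm [ 0.4052  0.0047 -0.0041]
jaw yaw -95.87 world turn 0.17 twist norm -0.001
1690
((530.9081420898438, -241.34803771972656), (13.957488059997559, 46.143531799316406), 83.85173797607422)
```

View pics/w3.png

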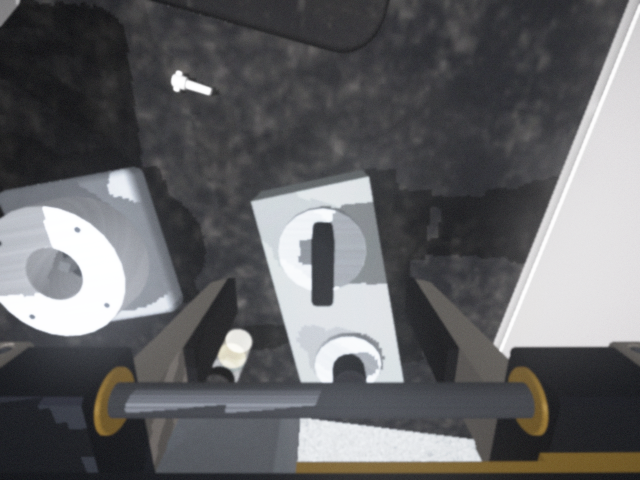

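The grip at (323,265) is centred between the fingers and parallel to them. I'll descend and close.

{"fn": "arm_command", "kwargs": {"rows": [{"hand": 1, "x": 0.2, "y": 0.005, "z": -0.008, "twist": 0}, {"hand": 1, "x": 0.4, "y": 0.005, "z": -0.008, "twist": 0}, {"hand": 1, "x": 0.4, "y": 0.005, "z": -0.008, "twist": 0}, {"hand": 0, "x": 0.4, "y": 0.005, "z": -0.008, "twist": 0}, {"hand": 0, "x": 0.4, "y": 0.005, "z": -0.008, "twist": 0}, {"hand": 0, "x": 0.4, "y": 0.005, "z": -0.008, "twist": 0}, {"hand": 0, "x": 0.4, "y": 0.005, "z": -0.008, "twist": 0}, {"hand": 0, "x": 0.4, "y": 0.005, "z": -0.008, "twist": 0}], "force": 30}}

```text
clock: 4.78
tool_pos: [0.5301, -0.2396, 0.1452]
tcp_rot: [0.706, -0.036, -0.706, -0.036]
wrist_force: [-1.0, 0.1, 1.2]
width: 0.476
```

{"fn": "arm_command", "kwargs": {"rows": [{"hand": 0, "x": 0, "y": 0, "z": 0, "twist": 0}, {"hand": 0, "x": 0, "y": 0, "z": 0, "twist": 0}]}}

```text
clock: 5.03
tool_pos: [0.53, -0.2397, 0.1451]
tcp_rot: [-0.706, 0.036, 0.706, 0.036]
wrist_force: [0.6, -0.1, 0.2]
width: 0.261
```

Run:
```python
from h import *
plan((.529,-.240,.236))
```

```text
t 5.03 pos [ 0.53   -0.2397  0.1451] toolx [-0.  0. -1.] jaw [-0.102 -0.995 -0.   ] z [-0.995  0.102  0.   ] F [ 0.6 -0.1  0.2] w 0.261 j [-0.43  0.48  1.85 -0.    0.82  1.25]
shift m [-0.0909  0.0004  0.001 ] norm [-0.6061  0.003   0.0068]
```

{"fn": "arm_command", "kwargs": {"rows": [{"hand": 0, "x": 0, "y": 0, "z": 0, "twist": 0}, {"hand": 0, "x": 0, "y": 0, "z": 0, "twist": 0}, {"hand": 0, "x": 0, "y": 0, "z": 0, "twist": 0}, {"hand": 0, "x": 0, "y": 0, "z": 0, "twist": 0}, {"hand": 0, "x": 0, "y": 0, "z": 0, "twist": 0}]}}

```text
clock: 5.65
tool_pos: [0.5301, -0.2396, 0.1451]
tcp_rot: [-0.706, 0.036, 0.706, 0.036]
wrist_force: [1.5, -0.7, -0.7]
width: 0.151
```

{"fn": "arm_command", "kwargs": {"rows": [{"hand": 0, "x": -0.05, "y": 0, "z": 0, "twist": 0}, {"hand": 0, "x": -0.12, "y": 0, "z": 0, "twist": 0}, {"hand": 0, "x": -0.2, "y": 0, "z": 0, "twist": 0}, {"hand": 0, "x": -0.35, "y": 0, "z": 0, "twist": 0}, {"hand": 0, "x": -0.5, "y": 0, "z": 0, "twist": 0}, {"hand": 0, "x": -0.65, "y": 0, "z": 0, "twist": 0}, {"hand": 0, "x": -0.65, "y": 0, "z": 0, "twist": 0}, {"hand": 0, "x": -0.65, "y": 0, "z": 0, "twist": 0}]}}

```text
clock: 6.65
tool_pos: [0.5297, -0.2395, 0.2423]
tcp_rot: [-0.706, 0.036, 0.706, 0.036]
wrist_force: [-0.4, 0.4, -2.2]
width: 0.147
```

Run:
```python
from h import *
im,d=ctrl.get_image("wrist"); cv2.imwrite("pics/w4.png",im[:,:,::-1])
plan((.535,-.050,.242),59.0)
im,d=ctrl.get_image("top"); cv2.imwrite("pics/t4.png",im[:,:,::-1])
```

```text
t 6.7 pos [ 0.5296 -0.2394  0.2419] toolx [-0.001  0.001 -1.   ] jaw [-0.102 -0.995 -0.   ] z [-0.995  0.102  0.001] F [-0.1 -0.3 -2.7] w 0.15 j [-0.43  0.35  1.78 -0.    1.01  1.25]
shift m [-0.     -0.189   0.0138] norm [-0.     -1.2599  0.0923]
jaw yaw -95.83 world turn -25.17 twist norm 0.1398
```

View pics/w4.png

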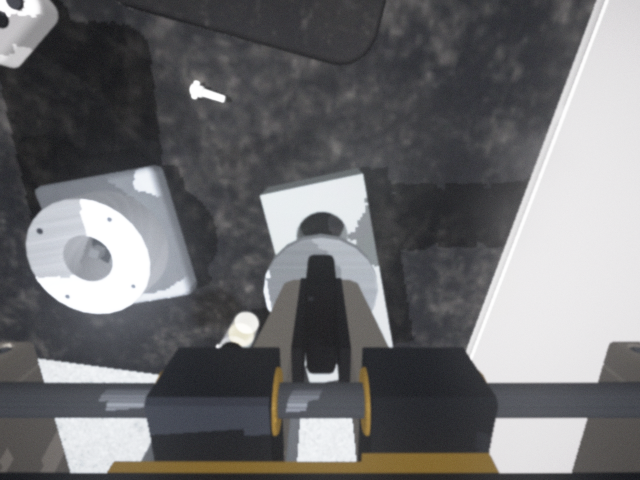

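The rotor is lifted and held upright, with the flange at (320,285), and the mill bore is at (88,257). Now I'll measure the flange centre relative to the mill in this same picture.

Run:
```python
from h import *
from scipy.optimize import least_squares
c=ctrl.get_calibration("wrist")
im,d=ctrl.get_image("wrist"); 
W=cloud("wrist",d,c);x,y,z=W[...,0],W[...,1],W[...,2]
def edge_circle(m,r,c0,side=None):
    m=cv2.morphologyEx(m.astype(np.uint8),cv2.MORPH_OPEN,np.ones((3,3)))
    cn=max(cv2.findContours(m,cv2.RETR_EXTERNAL,cv2.CHAIN_APPROX_NONE)[0],key=len)[:,0]
    p=W[cn[:,1],cn[:,0],:2]
    p=p[np.isfinite(p).all(1)]
    f=lambda q:np.hypot(p[:,0]-q[0],p[:,1]-q[1])-r
    q=c0
    for _ in range(4):
        s=least_squares(f,q,loss="soft_l1",f_scale=.0005);q=s.x
    return q,np.median(abs(f(q))),len(p)
m=(abs(x-.53)<.045)&(abs(y+.24)<.045)&(z>.143)&(z<.158)
print("flange",np.median(W[m],0),m.sum(),edge_circle(m,.032,(.53,-.24)))
m=(abs(x-.535)<.06)&(abs(y+.05)<.06)&(z>.056)&(z<.068)
print("rim",np.median(z[m]),m.sum(),edge_circle(m,.05,(.535,-.05)))
# grip top
m=(abs(x-.53)<.035)&(abs(y+.24)<.006)&(z>.18)&(z<.197); print("griptop",np.median(z[m]),m.sum(), np.nanmin(x[m]),np.nanmax(x[m]))
np.savez("w4.npz",W=W,im=im)
it,dt=ctrl.get_image("top");W=cloud("top",dt);x,y,z=W[...,0],W[...,1],W[...,2]
m=(abs(x-.535)<.06)&(abs(y+.05)<.06)&(z>.056)&(z<.068)
print("rim top",edge_circle(m,.05,(.535,-.05)))
```

```text
flange [ 0.54634975 -0.24270545  0.15128087] 4085 (array([ 0.52844147, -0.23971598]), np.float64(0.001349613901612267), 370)
rim 0.06359978786255334 10035 (array([ 0.53620203, -0.05049882]), np.float64(0.0007288903228344044), 356)
griptop 0.1921264542272382 2553 0.5074231031170114 0.5539222801579353
rim top (array([ 0.53348791, -0.04890588]), np.float64(0.0012266557940398305), 142)
```

Corrected target TCP over the mill is about (.5353, -.0492). I'll move there in two legs and turn 25° on the way.

{"fn": "arm_command", "kwargs": {"rows": [{"hand": 0, "x": 0, "y": -0.2, "z": 0.02, "twist": 0}, {"hand": 0, "x": 0, "y": -0.45, "z": 0.04, "twist": 0}, {"hand": 0, "x": 0, "y": -0.7, "z": 0.06, "twist": 0}, {"hand": 0, "x": 0, "y": -0.7, "z": 0.06, "twist": 0}]}}

```text
clock: 7.35
tool_pos: [0.5315, -0.1323, 0.2421]
tcp_rot: [-0.706, 0.035, 0.707, 0.035]
wrist_force: [0.4, 0.1, -1.9]
width: 0.153
```

Run:
```python
from h import *
plan((.5353,-.0492,.22),59.1)
```

```text
t 7.35 pos [ 0.5315 -0.1323  0.2421] toolx [-0.001  0.001 -1.   ] jaw [-0.099 -0.995 -0.001] z [-0.995  0.099  0.001] F [ 0.4  0.1 -1.9] w 0.153 j [-0.25  0.3   1.86  0.    0.98  1.42]
shift m [ 0.0222 -0.0831  0.0044] norm [ 0.148  -0.5538  0.0295]
jaw yaw -95.69 world turn -25.21 twist norm 0.14
```

{"fn": "arm_command", "kwargs": {"rows": [{"hand": 0, "x": 0, "y": -0.2, "z": 0.01, "twist": 0.04}, {"hand": 0, "x": 0, "y": -0.4, "z": 0.02, "twist": 0.09}, {"hand": 0, "x": 0.05, "y": -0.55, "z": 0.03, "twist": 0.14}, {"hand": 0, "x": 0.1, "y": -0.55, "z": 0.03, "twist": 0.14}, {"hand": 0, "x": 0.15, "y": -0.55, "z": 0.03, "twist": 0.14}, {"hand": 0, "x": 0.15, "y": -0.55, "z": 0.03, "twist": 0.14}]}}

```text
clock: 8.1
tool_pos: [0.5353, -0.0527, 0.2194]
tcp_rot: [-0.681, 0.189, 0.682, 0.189]
wrist_force: [-0.2, 0.5, -2.7]
width: 0.151
```

Run:
```python
from h import *
plan((.5353,-.0492,.20),59.1)
c=ctrl.get_calibration("wrist")
im,d=ctrl.get_image("wrist"); cv2.imwrite("pics/w5.png",im[:,:,::-1])
W=cloud("wrist",d,c);np.savez("w5.npz",W=W,im=im)
it,dt=ctrl.get_image("top");Wt=cloud("top",dt);np.savez("t5.npz",W=Wt,im=it)
cv2.imwrite("pics/t5.png",cv2.resize(it[200:350,270:460,::-1],(760,600)))
```

```text
t 8.1 pos [ 0.5353 -0.0527  0.2194] toolx [-0.001 -0.    -1.   ] jaw [-0.515 -0.857  0.001] z [-0.857  0.515  0.001] F [-0.2  0.5 -2.7] w 0.151 j [-0.1   0.32  1.9  -0.    0.93  2.01]
shift m [ 0.0194 -0.003   0.0018] norm [ 0.1291 -0.0199  0.0121]
jaw yaw -120.99 world turn 0.09 twist norm -0.0005
```

View pics/w5.png

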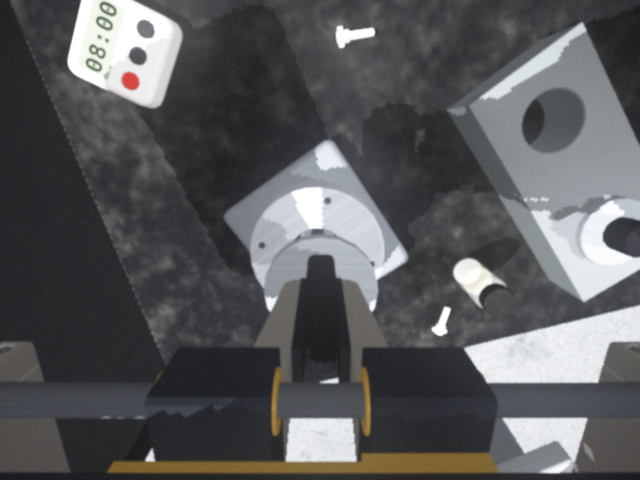

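View pics/t5.png

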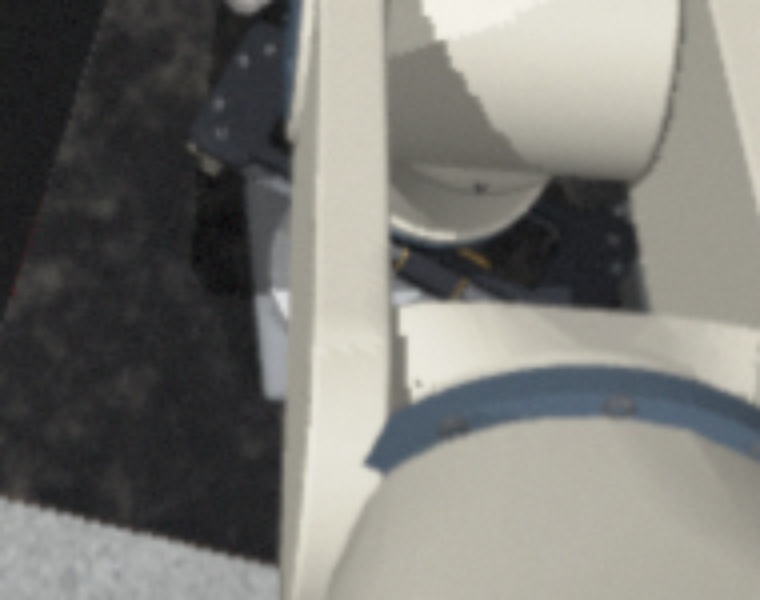

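The rotor hangs over the mill: the flange's front arc is at (320,238) and the rim's front arc at (317,188). I'll fit both arcs in this one picture for the offset.

```bash
cat >> h.py <<'E'
from scipy.optimize import least_squares
def arc(W,m,r,c0,umin,umax,shift=0):
    m=cv2.morphologyEx(m.astype(np.uint8),cv2.MORPH_OPEN,np.ones((3,3)))
    P=[]
    for u in range(umin,umax):
        v=np.flatnonzero(m[:,u])
        if len(v): P.append(W[v[0],u,:2])
    p=np.array(P)
    f=lambda q:np.hypot(p[:,0]-q[0],p[:,1]-q[1])-r
    q=least_squares(f,c0,loss="soft_l1",f_scale=.0005).x
    return q,np.median(abs(f(q))),len(p)
E
python3 - <<'E'
from h import *
W=np.load("w5.npz")["W"];x,y,z=W[...,0],W[...,1],W[...,2]
m=(abs(x-.535)<.05)&(abs(y+.05)<.05)&(z>.12)&(z<.14); print(np.median(z[m]),m.sum())
a=arc(W,m,.032,(.535,-.05),275,368);print("flange",a)
m=(abs(x-.535)<.06)&(abs(y+.05)<.06)&(z>.055)&(z<.07); print(np.median(z[m]),m.sum())
b=arc(W,m,.05,(.535,-.05),258,378);print("rim",b)
print("rim-flange",b[0]-a[0])
E
```

```text
0.12898089512570785 4311
flange (array([ 0.53547797, -0.0530847 ]), np.float64(0.00015241669755383658), 93)
0.0637227025014582 6591
rim (array([ 0.53573638, -0.04998208]), np.float64(9.963299385214175e-05), 120)
rim-flange [0.00025841 0.00310262]
```

{"fn": "arm_command", "kwargs": {"rows": [{"hand": 0, "x": 0, "y": -0.019, "z": 0.01, "twist": 0}, {"hand": 0, "x": 0.08, "y": -0.019, "z": 0.01, "twist": 0}, {"hand": 0, "x": 0.12, "y": -0.019, "z": 0.01, "twist": 0}, {"hand": 0, "x": 0.16, "y": -0.019, "z": 0.01, "twist": 0}, {"hand": 0, "x": 0.18, "y": -0.019, "z": 0.01, "twist": 0}, {"hand": 0, "x": 0.18, "y": -0.019, "z": 0.01, "twist": 0}]}}

```text
clock: 8.95
tool_pos: [0.5358, -0.0485, 0.1929]
tcp_rot: [-0.681, 0.189, 0.681, 0.189]
wrist_force: [0.2, -0.1, -1.9]
width: 0.149
```

{"fn": "arm_command", "kwargs": {"rows": [{"hand": 0, "x": 0.02, "y": 0, "z": 0, "twist": 0}, {"hand": 0, "x": 0.04, "y": 0, "z": 0, "twist": 0}, {"hand": 0, "x": 0.05, "y": 0, "z": 0, "twist": 0}, {"hand": 0, "x": 0.05, "y": 0, "z": 0, "twist": 0}]}}

```text
clock: 9.45
tool_pos: [0.5358, -0.0486, 0.1856]
tcp_rot: [-0.681, 0.189, 0.681, 0.189]
wrist_force: [0.2, -0.8, -2.6]
width: 0.15
```

Run:
```python
from h import *
plan((.5355,-.0495,.165),59.1)
```

```text
t 9.45 pos [ 0.5358 -0.0486  0.1856] toolx [-0.  0. -1.] jaw [-0.516 -0.857  0.   ] z [-0.857  0.516  0.   ] F [ 0.2 -0.8 -2.6] w 0.15 j [-0.09  0.36  1.92 -0.    0.86  2.02]
shift m [ 0.0206  0.001  -0.0002] norm [ 0.1372  0.0066 -0.0013]
jaw yaw -121.04 world turn 0.14 twist norm -0.0008
```

{"fn": "arm_command", "kwargs": {"rows": [{"hand": 0, "x": 0.0, "y": 0.005, "z": 0, "twist": 0}, {"hand": 0, "x": 0.03, "y": 0.005, "z": 0, "twist": 0}, {"hand": 0, "x": 0.06, "y": 0.005, "z": 0, "twist": 0}, {"hand": 0, "x": 0.06, "y": 0.005, "z": 0, "twist": 0}]}}

```text
clock: 9.95
tool_pos: [0.5352, -0.0492, 0.1762]
tcp_rot: [-0.681, 0.189, 0.682, 0.189]
wrist_force: [-0.2, -0.0, -1.9]
width: 0.15
```

{"fn": "arm_command", "kwargs": {"rows": [{"hand": 0, "x": 0.015, "y": 0, "z": 0, "twist": 0}, {"hand": 0, "x": 0.03, "y": 0, "z": 0, "twist": 0}, {"hand": 0, "x": 0.03, "y": 0, "z": 0, "twist": 0}]}}

```text
clock: 10.32
tool_pos: [0.5354, -0.0492, 0.172]
tcp_rot: [-0.681, 0.189, 0.681, 0.189]
wrist_force: [0.3, -0.0, -2.3]
width: 0.149
```

{"fn": "arm_command", "kwargs": {"rows": [{"hand": 0, "x": 0.01, "y": 0, "z": 0, "twist": 0}, {"hand": 0, "x": 0.02, "y": 0, "z": 0, "twist": 0}, {"hand": 0, "x": 0.02, "y": 0, "z": 0, "twist": 0}]}}

```text
clock: 10.7
tool_pos: [0.5355, -0.0492, 0.1691]
tcp_rot: [-0.681, 0.189, 0.681, 0.189]
wrist_force: [-0.8, -0.1, -1.2]
width: 0.152
```

{"fn": "arm_command", "kwargs": {"rows": [{"hand": 0, "x": 0.01, "y": 0, "z": 0, "twist": 0}, {"hand": 0, "x": 0.01, "y": 0, "z": 0, "twist": 0}, {"hand": 0, "x": 0.01, "y": 0, "z": 0, "twist": 0}]}}

```text
clock: 11.08
tool_pos: [0.5355, -0.0492, 0.1677]
tcp_rot: [-0.681, 0.189, 0.681, 0.189]
wrist_force: [-0.0, -0.1, -2.3]
width: 0.15
```

{"fn": "arm_command", "kwargs": {"rows": [{"hand": 0, "x": 0.01, "y": 0, "z": 0, "twist": 0}, {"hand": 0, "x": 0.01, "y": 0, "z": 0, "twist": 0}, {"hand": 0, "x": 0.01, "y": 0, "z": 0, "twist": 0}]}}

```text
clock: 11.45
tool_pos: [0.5355, -0.0492, 0.1662]
tcp_rot: [-0.681, 0.189, 0.681, 0.189]
wrist_force: [1.3, -0.6, -2.0]
width: 0.147
```

There's no reaction 4 mm below the unaligned level, so the tang seems to be entering the slots. Continuing gently.

{"fn": "arm_command", "kwargs": {"rows": [{"hand": 0, "x": 0.01, "y": 0, "z": 0, "twist": 0}, {"hand": 0, "x": 0.01, "y": 0, "z": 0, "twist": 0}, {"hand": 0, "x": 0.01, "y": 0, "z": 0, "twist": 0}]}}

```text
clock: 11.82
tool_pos: [0.5355, -0.0492, 0.1647]
tcp_rot: [-0.681, 0.189, 0.681, 0.189]
wrist_force: [-0.5, 0.5, -2.1]
width: 0.149
```

{"fn": "arm_command", "kwargs": {"rows": [{"hand": 0, "x": 0.01, "y": 0, "z": 0, "twist": 0}, {"hand": 0, "x": 0.01, "y": 0, "z": 0, "twist": 0}, {"hand": 0, "x": 0.01, "y": 0, "z": 0, "twist": 0}]}}

```text
clock: 12.2
tool_pos: [0.5355, -0.0492, 0.1632]
tcp_rot: [-0.681, 0.189, 0.681, 0.189]
wrist_force: [0.4, -0.8, -2.5]
width: 0.152
```

Run:
```python
from h import *
plan()
im,d=ctrl.get_image("wrist"); cv2.imwrite("pics/w6.png",im[:,:,::-1])
W=cloud("wrist",d);x,y,z=W[...,0],W[...,1],W[...,2]
m=(np.hypot(x-.5355,y+.0495)<.031)&(z>.06)&(z<.085);print("flange top z",np.median(z[m]),m.sum())
m=(np.hypot(x-.5355,y+.0495)<.049)&(np.hypot(x-.5355,y+.0495)>.036)&(z>.05)&(z<.085);print("rim z",np.median(z[m]),m.sum())
```

```text
t 12.2 pos [ 0.5355 -0.0492  0.1632] toolx [-0. -0. -1.] jaw [-0.516 -0.857  0.   ] z [-0.857  0.516  0.   ] F [ 0.4 -0.8 -2.5] w 0.152 j [-0.09  0.4   1.93 -0.    0.81  2.02]
flange top z 0.07297310212393412 3690
rim z 0.06378274214949217 7053
```

View pics/w6.png

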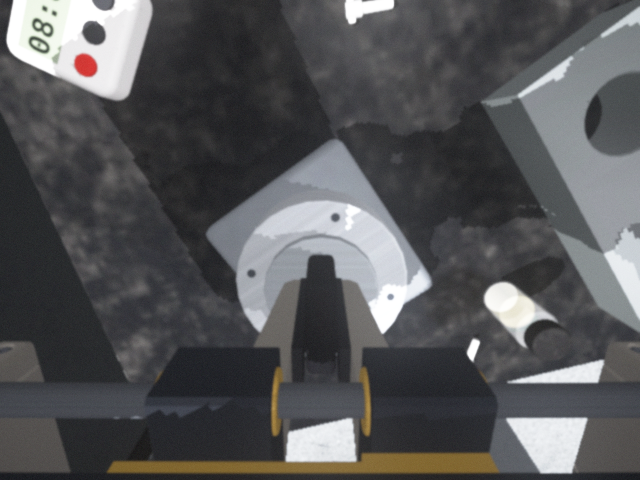

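The flange top is 9.2 mm above the rim, so the gap is only about 1.2 mm and the tang is in the slots. Lowering the last millimetre.

{"fn": "arm_command", "kwargs": {"rows": [{"hand": 0, "x": 0.006, "y": 0, "z": 0, "twist": 0}, {"hand": 0, "x": 0.006, "y": 0, "z": 0, "twist": 0}, {"hand": 0, "x": 0.006, "y": 0, "z": 0, "twist": 0}]}}

```text
clock: 12.62
tool_pos: [0.5355, -0.0492, 0.1623]
tcp_rot: [-0.681, 0.189, 0.681, 0.189]
wrist_force: [-0.8, -0.5, -3.1]
width: 0.154
```

{"fn": "arm_command", "kwargs": {"rows": [{"hand": 0.3, "x": 0, "y": 0, "z": 0, "twist": 0}, {"hand": 0.4, "x": 0, "y": 0, "z": 0, "twist": 0}, {"hand": 0.4, "x": 0, "y": 0, "z": 0, "twist": 0}, {"hand": 0.4, "x": 0, "y": 0, "z": 0, "twist": 0}, {"hand": 0.4, "x": 0, "y": 0, "z": 0, "twist": 0}]}}

```text
clock: 13.25
tool_pos: [0.5355, -0.0492, 0.1623]
tcp_rot: [0.681, -0.189, -0.681, -0.189]
wrist_force: [-1.2, 0.5, -0.6]
width: 0.401
```

Run:
```python
from h import *
plan()
im,d=ctrl.get_image("wrist"); cv2.imwrite("pics/w7.png",im[:,:,::-1])
W=cloud("wrist",d);x,y,z=W[...,0],W[...,1],W[...,2]
m=(np.hypot(x-.5355,y+.0495)<.031)&(z>.06)&(z<.085);print("flange top z",np.median(z[m]),m.sum())
m=(np.hypot(x-.5355,y+.0495)<.049)&(np.hypot(x-.5355,y+.0495)>.036)&(z>.05)&(z<.085);print("rim z",np.median(z[m]),m.sum())
```

```text
t 13.25 pos [ 0.5355 -0.0492  0.1623] toolx [ 0. -0. -1.] jaw [-0.516 -0.857 -0.   ] z [-0.857  0.516 -0.   ] F [-1.2  0.5 -0.6] w 0.401 j [-0.09  0.4   1.93  0.    0.81  2.02]
flange top z 0.07184776287050132 5144
rim z 0.06375531138243086 6885
```

It's released, and the flange top is 8.1 mm above the rim, so it's seated. Retracting straight up.

{"fn": "arm_command", "kwargs": {"rows": [{"hand": 0.45, "x": -0.05, "y": 0, "z": 0, "twist": 0}, {"hand": 0.45, "x": -0.2, "y": 0, "z": 0, "twist": 0}, {"hand": 0.45, "x": -0.5, "y": 0, "z": 0, "twist": 0}, {"hand": 0.45, "x": -0.8, "y": 0, "z": 0, "twist": 0}, {"hand": 0.45, "x": -0.8, "y": 0, "z": 0.3, "twist": 0}, {"hand": 0.45, "x": -0.8, "y": 0, "z": 0.6, "twist": 0}, {"hand": 0.45, "x": -0.8, "y": 0, "z": 0.6, "twist": 0}]}}

```text
clock: 14.18
tool_pos: [0.4561, -0.0019, 0.2827]
tcp_rot: [-0.681, 0.189, 0.682, 0.189]
wrist_force: [-0.2, 0.1, 0.7]
width: 0.448
```

Run:
```python
from h import *
plan()
c=ctrl.get_calibration("wrist")
im,d=ctrl.get_image("wrist"); cv2.imwrite("pics/w8.png",im[:,:,::-1])
W=cloud("wrist",d,c);x,y,z=W[...,0],W[...,1],W[...,2];r=np.hypot(x-.5355,y+.0495)
def pl(m):
    p=W[m];s=np.linalg.lstsq(np.c_[p[:,:2]-[.5355,-.0495],np.ones(len(p))],p[:,2],rcond=None)[0];return s.round(4),len(p)
print("flange",pl((r<.030)&(z>.066)&(z<.08)));print("rim",pl((r<.048)&(r>.037)&(z>.057)&(z<.068)))
m=(r<.04)&(z>.0675)&(z<.08);print(arc(W,m,.032,(.535,-.05),0,639))
m=(r<.06)&(z>.055)&(z<.08);print(arc(W,m,.05,(.535,-.05),0,639))
ctrl.get_image("top")
for t in ["small_rotor","vial","timer"]: print(t,[(q["point"],q["confidence"]) for q in ctrl.tip_of(t,"wrist")[:1]+ctrl.tip_of(t,"top")[:1]])
```

```text
t 14.18 pos [ 0.4561 -0.0019  0.2827] toolx [-0.001  0.    -1.   ] jaw [-0.514 -0.858  0.   ] z [-0.858  0.514  0.001] F [-0.2  0.1  0.7] w 0.448 j [-0.01  0.11  2.    0.    1.03  2.1 ]
flange (array([0.001 , 0.0006, 0.0718]), 3177)
rim (array([-0.0005,  0.0001,  0.0638]), 4466)
(array([ 0.53535731, -0.04943576]), np.float64(0.0001791389587890435), 79)
(array([ 0.53524067, -0.04978466]), np.float64(0.00018980670984638723), 120)
small_rotor [([0.4289, -0.2512, 0.0109], 0.93), ([0.4311, -0.2494, 0.0145], 0.84)]
vial [([0.4278, -0.1516, 0.001], 0.62)]
timer [([0.7347, 0.0021, 0.0007], 0.66)]
```

View pics/w8.png

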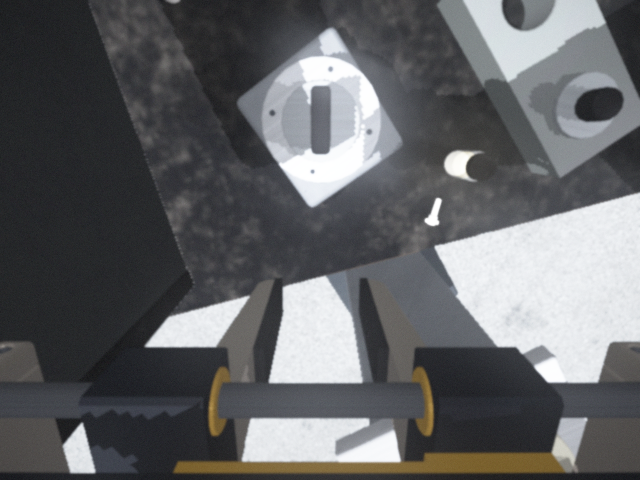

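The rotor stands in the bore at (320,120). Its flange is level (slope about 0.001), 8.0 mm above the rim (its own thickness), and centred within 0.5 mm. The vial, fitting and small rotor are undisturbed. Handing in.

```bash
python3 -c "
from workcell import ctrl
print(ctrl.job_done())"
```

```text
the job is handed in; nothing more can be done
None
```

The rotor is seated in the mill with its tang down in the hub's slots, and I handed the job in after about 14 s of the 61 s allowed; no verdict is reported.

- **How it went:** I took the rotor from the rack by its grip and read the hub's slot angle (about -31°) from the wrist and top cameras. I turned the rotor 25° before lowering it, so the tang dropped straight in without any pressing or searching. The wrist showed no clear upward reaction during insertion: readings stayed around 1–3 N, mostly the rotor's weight. I then opened the gripper and moved the arm clear.
- **Rotor in the mill:** In the last wrist picture, the flange's top was 8.0 mm above the rim. That is the flange's own thickness, so no gap is left. The tilt was about 0.001 rad and the axis was within about 0.4 mm of the bore's.
- **Other objects:** The small rotor, vial and timer were within about 5 mm of where they started, which is about the networks' own error. The arm stayed away from the beaker and the two fittings, but I didn't measure them at the end.
- **Disagreement:** The top and wrist cameras differed by 2–4 mm in absolute position, so I used the rotor-to-mill offset measured within single pictures.

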